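Pin the lid to a coffee machine's brew head

TASK

On the aluminium jig, slide the saddle that carries the brew head's lid until the lid's knuckle stands over the body's knuckle, then take the square-headed hinge pin from the wooden rack and push it down through both knuckles until its collar sits fully home on the lid's knuckle, and let go. The lid lies loose in its saddle, so feel for its hole and press gently, never forcing the pin; leave the other pin and everything else on the bench where it is.

Things in the scene. Friction and masses are not known exactly. Their poses are not given: they have to be found in the camera images.
- jig: Aluminium jig plate 170 x 365 mm, 12 mm thick, fixed on the bench. Origin at the bench, on the vertical hinge line. Jig y runs along the saddle's slide, from the body half (cream block fixed on the plate, 104 x 100 mm, top 58 mm above the bench, y -122 to -22 mm) to the lid half; jig x runs across; z up.
- knuckle (a point): Centre of the top mouth of the body half's knuckle (the lower one), on the hinge line, 50 mm above the bench; axes as the jig's. Its through hole is 11.5 mm wide. It is 26 x 26 mm and spans 26 to 50 mm above the bench, with a sprung ball poking into its hole from -x: it rubs on the pin with about 4 to 12 N and holds up a pin let go half way.
- saddle (a joint): Slide of the steel saddle (112 x 105 mm) under the cream lid half, in m: 0 when the lid's knuckle is in line with the body's along the jig's y, growing as it is drawn away to +y. Starts at 0.05 to 0.09. It overruns the line to -0.006, so no stop marks the line. Takes about 5 N to slide and stays where it is left.
- bed (a point): Middle of the lid knuckle's top if the lid lay centred in the saddle; moves with it, axes as the jig's. That knuckle is 58 (x) x 26 mm, 54 to 78 mm above the bench, hole 11.5 mm; lid top at 67 mm. The lid lies loose: it and its hole are off this point by up to 13 mm either way along the jig's x, unmeasured, none along y. About 5 N shifts it; it stays where left.
- post (a point): Centre of the top of the square dark steel post on the saddle, its handle: 18 x 18 mm, 64 mm tall, top 88 mm above the bench, sides along the jig's axes. 114 mm from the lid knuckle's centre along the jig's +y. The lid ends 16 mm from the post, so grip its two faces across the jig's x.
- pin: The hinge pin, loose, steel, upright in the rack. Origin at the centre of its lower tip, z up along the pin. Shaft 10 mm thick, 56 mm long, its last 1.5 mm bevelled to 8 mm; round collar 22 mm wide, 56 to 60 mm from the tip; square head 16 x 16 mm, 60 to 92 mm from the tip, sides along its x and y. About 70 g. Home, the collar rests on the lid's knuckle and the tip is 22 mm above the bench.
- rack: Wooden block 70 x 150 mm, 66 mm tall, fixed on the bench, origin at the centre of its underside, with two upright holes 12 mm wide, 76 mm apart along its y. One holds the hinge pin and the other the other pin, either way round; each pin's collar or head rests on the block's top.
- stud: The other pin in the rack, not wanted: steel, thinner, 8 mm shaft 40 mm long with a low round head 26 mm in diameter and 14 mm tall. Origin at its tip.
- spacer: Bystander: steel ring 28 mm wide, 8 mm tall, lying on the jig plate's -x margin. Origin at its underside.
- foot: Bystander: black rubber foot 22 mm wide, 12 mm tall, on the jig plate's -x margin. Origin at its underside.
- driver: Bystander: black-handled screwdriver 180 mm long lying on the bench.
- tin: Bystander: tin can 76 mm wide, 100 mm tall. Origin at its underside.
- cup: Bystander: small plastic cup 56 mm wide, 50 mm tall. Origin at its underside.
- spray: Bystander: spray can 54 mm wide, 170 mm tall. Origin at its underside.
- brush: Bystander: brush 170 mm long lying on the bench.

How it is judged:
By the outcome, as a careful person would: the job done as asked, in the order asked, and still so for the second after the job is handed in, with the robot touching nothing.
It also fails if it takes over 72 s, if anything falls off the work surface, if the arm or the gripper's body presses on something with over 40 N, if the wrist force passes 120 N, or if a joint passes its speed limit or range.

ROBOT

A 6-joint arm with a two-finger parallel gripper is mounted at the origin on the work surface. World frame = base frame: x ahead of the robot, y to its left, z up, the work surface at z = 0. Lengths are in m, angles in rad, forces in N, time in s.
With the tool pointing down it reaches from about 0.3 to 0.85 m from the base axis. Payload 5.4 kg.
Tool frame: the origin (TCP) lies at the very end of the fingers, on their centre line; the grasp point (between the pads) lies 19 mm behind it; z points along the fingers, x is the direction in which the jaws open and shut, and the axes are right-handed (so a half turn about z gives the same grasp; the last joint's range is limited). The gripper opens to 85 mm and grips with 20 to 120 N. Pads are 22 mm wide; open, the fingers measure 114 mm over their backs; the gripper's body (76 mm by 85 mm) begins 54 mm behind the grasp point. The pads swing forward as they close: fully open they stand 13 mm farther back than shut.
Start: joints at [-1.464, 0.158, 1.597, -0, 1.386, -0.21], TCP at [0.179, -0.546, 0.231] pointing down, gripper open.
Joint ranges: [-2.91, 2.91], [-0.94, 2.29], [0.18, 2.7], [-1.29, 4.43], [0.17, 2.64], [-3, 3]. Speed limits (rad/s): [2.57, 2.57, 3.14, 3.14, 3.14, 3.14].

INTERFACE

Orientations are given as a rotation vector (axis times angle).
In Python, from plant import r, eyes gives the robot as it stands.
- The arm moves only by the tool arm_command, never from a script. Its argument "steps" is a list of rows, each a list of 2 entries, a list of its own where there are three numbers: the shift along the tool's x, y, z in cm, then the turn about the tool's z in rad. In form: [[[tx, ty, tz], turn], ...]. A call has 1 to 12 rows; each row is the pose to reach, as a shift and turn from the pose measured when the call began, along the tool's axes at that moment; what a row does not reach only later rows make up. A row lasts 1/8 s, in which the tool goes at most 62.5 mm and 10.7 degrees, less where a joint would pass 70% of its speed; a pose out of reach is approached as far as the arm can. A call with a gripper value outside its range is refused whole. "grip" is the gripper's target within -1 to 1 (fully open at 1, half-way at 0, shut at -1), set as the call begins (left out, the last holds). The fingers move at their own pace and stop on an object; the grip force is fixed at half the most. Time passes only in rows, so rows that repeat a pose let the fingers close. It gives the time, the measured TCP pose, the force and the opening at its end, in the units of the state.
- r.get_state(): the state, without advancing time (a new reading comes with each control period).
- eyes.capture(name): name is "scene" or "top"; returns a dict with "img" (384x512x3 uint8, red, green, blue), "range_z" (384x512 float32, m along the optical axis (not along the pixel's ray), 0 where there is no reading), "fov_y" (degrees; the focal length in pixels is half the picture's height over the tangent of half this angle, whatever the lens; pixels are square), "cx", "cy" (the principal point, pixels), "view" (4x4, takes a point from world to camera coordinates). Camera axes: x right, y down, z forward; pixel columns grow to the right and rows downward; lengths in m; the calibration is good to about 2 mm. A picture is of the moment at which its call begins.
- r.hand_in(): hands the job in, once; it reports no verdict.
The state is a dict: "time_s": time; "joint_positions": joint angles; "qd": joint speeds; "effort": joint torques, N m; "tcp_pos": TCP position; "eef_rot": TCP orientation; "contact_force": force on the tool from outside, world axes, zero at the start; "torque": the same for the moment, N m; "opening": finger opening in m.
Only numpy, scipy, OpenCV 4.12 (cv2) and the standard library are available. Lean on these libraries where they do the work, as an engineer would, in place of code of your own. Each camera call takes 0.05 s, during which the arm holds its last target. There are 200 camera calls.

## Working session

There is one attempt and no reset: what is moved stays moved. The work goes in short steps, Python scripts to look and compute and a tool call to move; the robot and the scene stay as the last step left them, time stands still between calls to the robot, and variables do not carry over. Pictures are saved under pics/ and viewed, about 8 in all and at most 12, crops included, and the job is handed in when it is done.

Besides the shell and the picture viewer there is one more tool, called by a JSON object that holds its "api" and its "payload". arm_command: Moves the arm, as the interface text tells. Its arguments: {"type":"object","properties":{"steps":{"type":"array"},"grip":{"type":"number"}},"required":["steps"]}

```bash
mkdir -p pics; ls; cat > h.py <<'E'
import numpy as np, cv2
from plant import r, eyes
from scipy.spatial.transform import Rotation as R
def cap(n,save=None):
    d=eyes.capture(n)
    if save: cv2.imwrite('pics/'+save,d['img'][:,:,::-1])
    d['f']=192/np.tan(np.radians(d['fov_y'])/2); d['T']=np.linalg.inv(d['view']); return d
def ray(d,u,v,z):
    p=np.array([(u-d['cx'])/d['f'],(v-d['cy'])/d['f'],1]); w=d['T'][:3,:3]@p; o=d['T'][:3,3]
    return o+w*(z-o[2])/w[2]
def cloud(d):
    v,u=np.mgrid[0:384,0:512]; z=d['range_z']
    p=np.stack([(u-d['cx'])/d['f']*z,(v-d['cy'])/d['f']*z,z],-1)
    return p@d['T'][:3,:3].T+d['T'][:3,3]
def proj(d,P):
    p=d['view'][:3,:3]@P+d['view'][:3,3]; return p[:2]/p[2]*d['f']+[d['cx'],d['cy']]
E
python3 - <<'E'
from h import *
print(r.get_state())
a=cap('top','top0.png');b=cap('scene','scene0.png')
for d in(a,b): print(d['fov_y'],d['cx'],d['cy'],d['T'].round(3).tolist())
E
```

```text
pics
{'time_s': 0.0, 'joint_positions': array([-1.46410786e+00,  1.59060531e-01,  1.59826735e+00, -2.41461756e-05,
        1.38618842e+00, -2.10094073e-01]), 'qd': array([-1.72490494e-03, -9.42454888e-04, -4.42947364e-05,  1.18711111e-03,
       -1.65140510e-04,  1.02321762e-03]), 'effort': array([ 3.91043635e-03, -3.95999944e+01, -3.31425798e+01,  1.19095016e-04,
        8.61762062e-03, -1.56955707e-05]), 'tcp_pos': array([ 0.17902803, -0.54577373,  0.23029286]), 'eef_rot': array([-2.54288119e+00,  1.84241160e+00,  2.05012352e-03]), 'contact_force': array([ 0.17766712,  0.20964865, -0.48300128]), 'torque': array([ 0.02193778, -0.00055127, -0.02283041]), 'opening': 0.08526993180871882}
47.12394372848389 259.3088060157481 193.6553522209274 [[0.021, -0.995, 0.097, 0.424], [-1.0, -0.02, 0.012, 0.072], [-0.01, -0.098, -0.995, 1.534], [0.0, 0.0, 0.0, 1.0]]
49.757478342352016 252.67870762033306 191.70669009092504 [[0.136, 0.526, -0.839, 1.487], [0.99, -0.091, 0.104, -0.054], [-0.021, -0.845, -0.534, 0.673], [0.0, 0.0, 0.0, 1.0]]
```

View pics/top0.png

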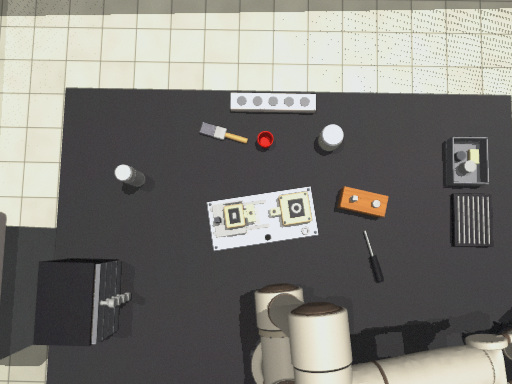

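View pics/scene0.png

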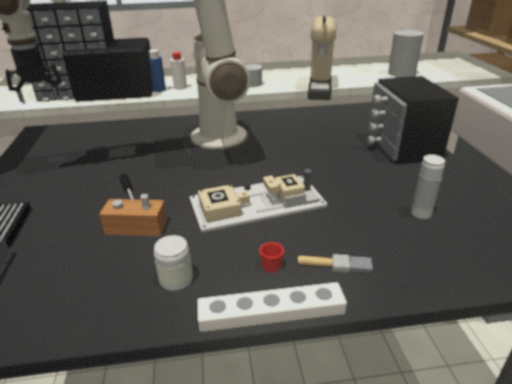

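The top view shows the jig centred near (263,218): post at (217,220), lid at (234,215), body at (296,208). The rack is at (363,202), with pins at about (354,198) and (376,204). Next I'll enlarge both regions.

```bash
python3 - <<'E'
from h import *
a=cap('top');b=cap('scene')
A=cv2.resize(a['img'][175:260,200:395],None,fx=4,fy=4,interpolation=cv2.INTER_CUBIC)
B=cv2.resize(b['img'][160:245,95:335],None,fx=3.25,fy=3.25,interpolation=cv2.INTER_CUBIC)[:, :780]
cv2.imwrite('pics/c1.png',np.vstack([A,B])[:,:,::-1])
# plate
hsv=cv2.cvtColor(a['img'],cv2.COLOR_RGB2HSV)
P=cloud(a)
roi=np.zeros((384,512),bool);roi[175:260,200:325]=1
m=((a['img'].max(2)>90)&roi).astype(np.uint8)
m=cv2.morphologyEx(m,cv2.MORPH_CLOSE,np.ones((7,7)))
c=max(cv2.findContours(m,0,1)[0],key=cv2.contourArea)
w=np.array([ray(a,*p[0],.012)[:2] for p in c],np.float32)
print('plate',cv2.minAreaRect(w))
for nm,lo,hi in(('wood',(5,120,60),(20,255,255)),('cream',(18,40,80),(32,255,255))):
    for d,n in((a,'top'),(b,'scene')):
        hh=cv2.cvtColor(d['img'],cv2.COLOR_RGB2HSV); mm=cv2.inRange(hh,lo,hi)
        k,l,s,ce=cv2.connectedComponentsWithStats(mm)
        for i in range(1,k):
            if s[i,4]>60: print(nm,n,s[i].tolist(),ce[i].round(1))
E
```

```text
plate ((0.48825255036354065, 0.0790964812040329), (0.17272819578647614, 0.36758747696876526), 9.854429244995117)
wood top [337, 186, 52, 31, 978] [362.3 201.6]
wood scene [479, 0, 33, 43, 657] [499.2  16.5]
wood scene [100, 199, 66, 37, 1929] [133.1 218. ]
cream top [225, 132, 23, 11, 124] [235.7 137.2]
cream top [468, 149, 12, 15, 136] [473.5 155.2]
cream top [278, 193, 34, 33, 165] [292.5 211.6]
cream top [223, 203, 23, 26, 175] [232.4 215.5]
cream top [259, 330, 28, 8, 150] [272.  333.6]
cream scene [310, 16, 27, 65, 1315] [322.1  46.5]
cream scene [465, 31, 47, 23, 275] [492.1  41. ]
cream scene [467, 54, 45, 20, 75] [488.5  63.4]
cream scene [209, 61, 40, 23, 100] [228.2  68.9]
cream scene [262, 173, 44, 28, 715] [283.1 185. ]
cream scene [197, 184, 53, 38, 1225] [221.7 202.3]
cream scene [297, 254, 37, 13, 352] [314.4 260.2]
```

View pics/c1.png

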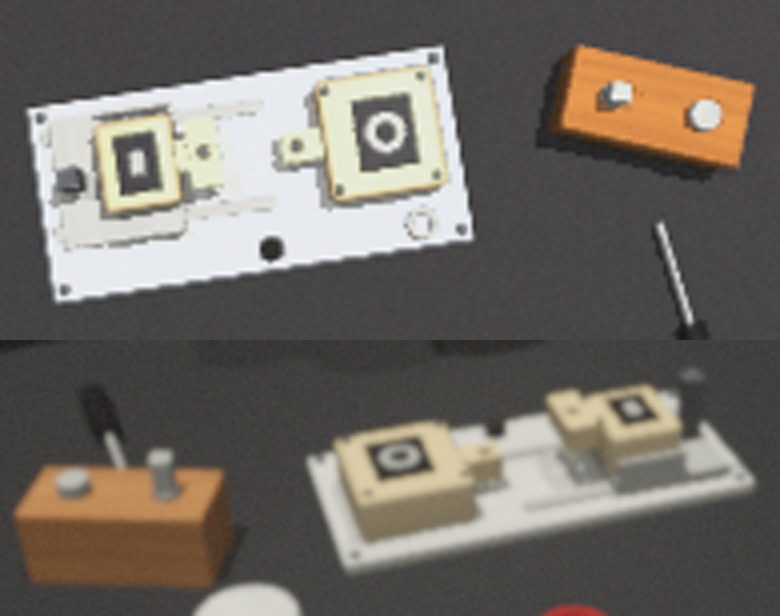

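The enlarged crop shows the square-headed hinge pin at the rack's left hole, near top pixel (354.4,198.3). The body hole is at (274,211.5), the lid hole at (250.6,213) and the post at (218,220).

```bash
cat >> h.py <<'E'
th=np.radians(9.85); JX=np.array([np.cos(th),np.sin(th)]); JY=np.array([-np.sin(th),np.cos(th)])
def dark(d,u,v,z,h=3,sgn=1):
    g=d['img'].astype(float).sum(2); u0,v0=int(round(u)),int(round(v))
    w=g[v0-h:v0+h+1,u0-h:u0+h+1]*sgn; w=np.clip(np.percentile(w,60)-w,0,None); V,U=np.mgrid[v0-h:v0+h+1,u0-h:u0+h+1]
    c=((U*w).sum()/w.sum(),(V*w).sum()/w.sum()); return np.round(c,2),ray(d,*c,z)
def tool(): 
    s=r.get_state(); return s,R.from_rotvec(s['eef_rot']).as_matrix()
def go(p,xdir=None):
    s,M=tool(); print('t',s['time_s'],'tcp',s['tcp_pos'].round(4),'F',s['contact_force'].round(1),'open',round(s['opening'],4))
    p=np.asarray(p); print('shift cm',(M.T@(p-s['tcp_pos'])*100).round(2))
    if xdir is not None:
        x=M.T@np.array([*xdir,0]); a=np.arctan2(x[1],x[0]); print('turn',round(((a+np.pi/2)%np.pi)-np.pi/2,4),'j6',s['joint_positions'][5])
E
python3 - <<'E'
from h import *
a=cap('top');b=cap('scene')
for n,u,v,z in(('body',274.1,211.4,.05),('lid',250.6,212.9,.078),('post',217.9,219.9,.088)):
    print(n,*dark(a,u,v,z,2 if n!='post' else 3))
for n,u,v,z in(('body',95+487/3.25,160+(451-340)/3.25,.05),('lid',95+573/3.25,160+(410-340)/3.25,.078),('post',95+691/3.25,160+(373-340)/3.25,.088)):
    print('s',n,*dark(b,u,v,z,2),ray(b,u,v,z))
print('pin top',ray(a,354.4,198.3,.098),ray(b,95+160/3.25,160+(456-340)/3.25,.098), 'stud',ray(a,376.2,203.5,.08))
hh=cv2.cvtColor(a['img'],cv2.COLOR_RGB2HSV); mm=cv2.inRange(hh,(5,120,60),(20,255,255))
k,l,s,ce=cv2.connectedComponentsWithStats(mm); i=1+s[1:,4].argmax()
m=cv2.morphologyEx((l==i).astype(np.uint8),cv2.MORPH_CLOSE,np.ones((7,7)))
c=cv2.findContours(m,0,1)[0][0]; print('rack',cv2.minAreaRect(np.array([ray(a,*p[0],.066)[:2] for p in c],np.float32)))
s,M=tool(); print(M.round(3))
# depth check near features
P=cloud(a); print(P[198,354],P[208,296],P[213,252],P[220,218])
E
```

```text
body [273.71 210.98] [0.51171629 0.03920976 0.05      ]
lid [250.27 212.48] [0.50351811 0.11727451 0.078     ]
post [218.49 220.69] [0.47382046 0.22072142 0.088     ]
s body [244.63 194.97] [0.52079234 0.04317441 0.05      ] [0.51668961 0.04427026 0.05      ]
s lid [270.54 181.32] [0.50626541 0.11886907 0.078     ] [0.50782337 0.12078082 0.078     ]
s post [308.46 169.47] [0.47600451 0.23478205 0.088     ] [0.4794889  0.23140881 0.088     ]
pin top [ 0.55579904 -0.22253813  0.098     ] [ 0.55468132 -0.22132887  0.098     ] stud [ 0.54166651 -0.29808153  0.08      ]
rack ((0.54855877161026, -0.25631797313690186), (0.15936589241027832, 0.07625918835401535), 78.21279907226562)
[[ 0.311 -0.95  -0.   ]
 [-0.95  -0.311  0.001]
 [-0.001 -0.    -1.   ]]
[ 0.55622921 -0.22006783  0.10371412] [ 0.52246432 -0.03483136  0.06308541] [0.50532048 0.11327137 0.01393563] [0.47596868 0.22212461 0.09057947]
```

```bash
python3 - <<'E'
from h import *
go([.478,.227,.16],JX)
E
```

```text
t 0.3 tcp [ 0.1791 -0.5462  0.231 ] F [-0.5 -0.1 -0.3] open 0.0856
shift cm [-64.16 -52.49   7.14]
turn -1.426 j6 -0.2100699183578486
```

{"api": "arm_command", "payload": {"steps": [[[-5.3, -4.4, 0], -0.12], [[-10.7, -8.7, 0], -0.24], [[-16, -13.1, 0], -0.36], [[-21.4, -17.5, 0], -0.48], [[-26.7, -21.9, 0], -0.6], [[-32.1, -26.2, 0], -0.72], [[-37.4, -30.6, 0], -0.84], [[-42.8, -35, 0], -0.96], [[-48.1, -39.4, 0], -1.08], [[-53.5, -43.7, 0], -1.2], [[-58.8, -48.1, 0], -1.32], [[-64.2, -52.5, 0], -1.426]], "grip": 1}}

```text
time_s: 1.8
tcp_pos: [0.4498, 0.1555, 0.2317]
eef_rot: [-3.129, -0.276, -0.002]
contact_force: [1.5, -0.1, 0.3]
opening: 0.0853
```

```bash
python3 - <<'E'
from h import *
go([.478,.227,.10],JX)
a=cap('top');b=cap('scene')
A=cv2.resize(a['img'][190:240,200:290],None,fx=7,fy=7,interpolation=cv2.INTER_CUBIC)
B=cv2.resize(b['img'][150:200,240:330],None,fx=7,fy=7,interpolation=cv2.INTER_CUBIC)
cv2.imwrite('pics/c2.png',np.vstack([A[:250],B])[:,:,::-1])
E
```

```text
t 1.8 tcp [0.4498 0.1555 0.2317] F [ 1.5 -0.1  0.3] open 0.0853
shift cm [ 4.01 -6.54 13.17]
turn 0.0043 j6 -0.09825038173360515
```

View pics/c2.png

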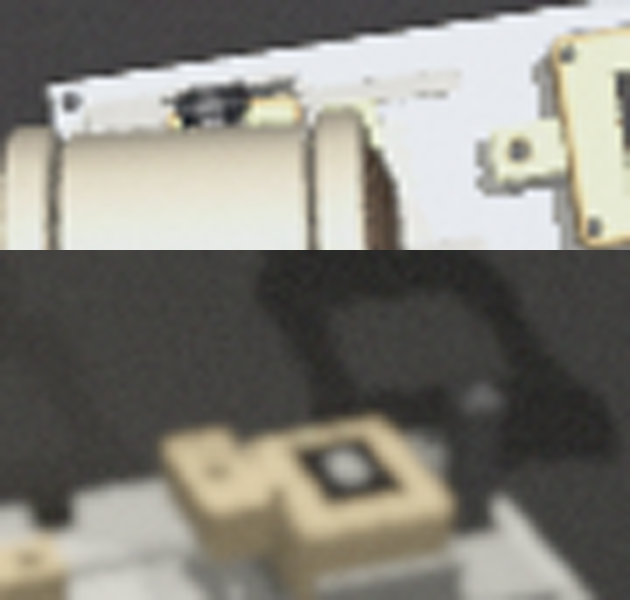

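The scene crop puts the post top at about pixel (308.4,170.6), and the gripper is just behind it. I'll go to (0.479,0.2295) and descend.

{"api": "arm_command", "payload": {"steps": [[[2, -3.5, 3], 0.004], [[4.1, -6.8, 5], 0.004], [[4.1, -6.8, 9], 0.004], [[4.1, -6.8, 13], 0.004], [[4.1, -6.8, 15.5], 0.004], [[4.1, -6.8, 18.2], 0.004], [[4.1, -6.8, 18.2], 0.004]]}}

```text
time_s: 2.78
tcp_pos: [0.4756, 0.2318, 0.0471]
eef_rot: [-3.128, -0.275, 0.009]
contact_force: [-0.4, 0.1, -0.9]
opening: 0.0855
```

{"api": "arm_command", "payload": {"steps": [[[0, 0, 0], 0], [[0, 0, 0], 0], [[0, 0, 0], 0], [[0, 0, 0], 0], [[0, 0, 0], 0]], "grip": -1}}

```text
time_s: 3.4
tcp_pos: [0.48, 0.2326, 0.0487]
eef_rot: [-3.126, -0.274, -0.007]
contact_force: [13.9, 2.9, -7.8]
opening: 0.0172
```

```bash
python3 - <<'E'
from h import *
go([.478,.227,.05],JX); s,M=tool(); print(s['torque'].round(2), M.round(3).tolist())
E
```

```text
t 3.4 tcp [0.48   0.2326 0.0487] F [13.9  2.9 -7.8] open 0.0172
shift cm [-0.29  0.51 -0.13]
turn 0.0032 j6 0.046284702319349384
[ 0.34 -1.31 -0.01] [[0.985, 0.174, 0.004], [0.174, -0.985, 0.004], [0.005, -0.003, -1.0]]
```

The post is gripped (opening 17.2 mm). Next I'll slide it along tool +y, slowly near the end, to feel the -6 mm end stop as a reference.

{"api": "arm_command", "payload": {"steps": [[[0, 0, 0], 0], [[0, 1, 0], 0], [[0, 2.5, 0], 0], [[0, 4, 0], 0], [[0, 5.5, 0], 0], [[0, 6.5, 0], 0], [[0, 7, 0], 0], [[0, 7, 0], 0]]}}

```text
time_s: 4.4
tcp_pos: [0.4921, 0.1635, 0.0487]
eef_rot: [-3.127, -0.274, -0.007]
contact_force: [0.6, 0.8, 0.4]
opening: 0.017
```

{"api": "arm_command", "payload": {"steps": [[[0, 0.1, 0], 0], [[0, 0.2, 0], 0], [[0, 0.3, 0], 0], [[0, 0.4, 0], 0], [[0, 0.4, 0], 0]]}}

```text
time_s: 5.03
tcp_pos: [0.4926, 0.1602, 0.0487]
eef_rot: [-3.126, -0.274, -0.007]
contact_force: [1.1, 4.6, -1.2]
opening: 0.0174
```

{"api": "arm_command", "payload": {"steps": [[[0, 0.1, 0], 0], [[0, 0.2, 0], 0], [[0, 0.3, 0], 0], [[0, 0.4, 0], 0], [[0, 0.4, 0], 0]]}}

```text
time_s: 5.65
tcp_pos: [0.4932, 0.1569, 0.0487]
eef_rot: [-3.125, -0.274, -0.007]
contact_force: [0.9, 5.3, -1.2]
opening: 0.0171
```

```bash
python3 - <<'E'
from h import *
go([.478,.227,.05],JX)
b=cap('scene');a=cap('top')
B=cv2.resize(b['img'][150:230,195:315],None,fx=5,fy=5,interpolation=cv2.INTER_CUBIC)
cv2.imwrite('pics/c3.png',B[:,:,::-1])
E
```

```text
t 5.65 tcp [0.4932 0.1569 0.0487] F [ 0.9  5.3 -1.2] open 0.0171
shift cm [-0.27 -7.17 -0.1 ]
turn 0.0032 j6 -0.10690965787551351
```

View pics/c3.png

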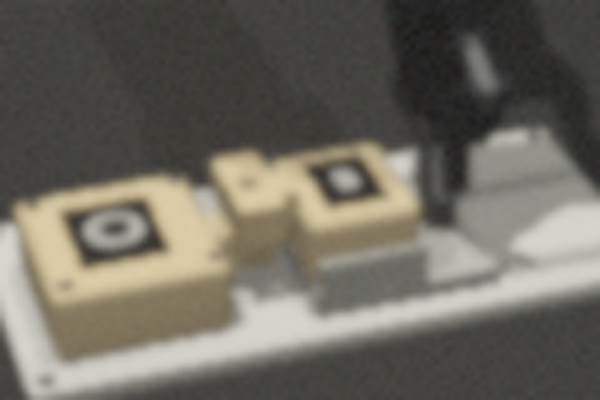

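The lid knuckle is nearly over the body's; its hole is at about scene pixel (244.6,186). I'll compare that with the projected hinge line.

```bash
python3 - <<'E'
from h import *
b=cap('scene')
u,z=244.3,.078
for v in (186.0,):
    print('lid hole',dark(b,244.6,186,.078,2), ray(b,244.6,186,.078))
print('hinge (scene)',ray(b,95+487/3.25-.35,160+(451-340)/3.25-.35,.05))
E
```

```text
lid hole (array([244.31, 186.01]), array([0.51871665, 0.04342919, 0.078     ])) [0.51879421 0.04421306 0.078     ]
hinge (scene) [0.51471798 0.04352281 0.05      ]
```

{"api": "arm_command", "payload": {"steps": [[[0, 0.1, 0], 0], [[0, 0.2, 0], 0], [[0, 0.3, 0], 0], [[0, 0.4, 0], 0], [[0, 0.4, 0], 0]]}}

```text
time_s: 6.42
tcp_pos: [0.4938, 0.1534, 0.0487]
eef_rot: [-3.124, -0.275, -0.007]
contact_force: [1.3, 5.4, -2.2]
opening: 0.0171
```

{"api": "arm_command", "payload": {"steps": [[[0, 0.1, 0], 0], [[0, 0.2, 0], 0], [[0, 0.3, 0], 0], [[0, 0.4, 0], 0], [[0, 0.4, 0], 0]]}}

```text
time_s: 7.05
tcp_pos: [0.4944, 0.15, 0.0487]
eef_rot: [-3.124, -0.275, -0.007]
contact_force: [-0.2, 5.2, -2.0]
opening: 0.017
```

{"api": "arm_command", "payload": {"steps": [[[0, 0.1, 0], 0], [[0, 0.2, 0], 0], [[0, 0.3, 0], 0], [[0, 0.3, 0], 0]]}}

```text
time_s: 7.55
tcp_pos: [0.4944, 0.15, 0.0486]
eef_rot: [-3.119, -0.274, -0.007]
contact_force: [-0.1, 16.0, -0.9]
opening: 0.0174
```

{"api": "arm_command", "payload": {"steps": [[[0, 0.1, 0], 0], [[0, 0.2, 0], 0], [[0, 0.3, 0], 0], [[0, 0.3, 0], 0]]}}

```text
time_s: 8.05
tcp_pos: [0.4944, 0.1501, 0.0487]
eef_rot: [-3.114, -0.274, -0.007]
contact_force: [-0.1, 17.3, -1.0]
opening: 0.0173
```

```bash
python3 - <<'E'
from h import *
s,M=tool(); t=s['tcp_pos'][:2]; print(t, 'jy travel from grasp',(t-[.480,.2326])@JY, s['contact_force'])
E
```

```text
[0.49441697 0.15010971] jy travel from grasp -0.08374060471363609 [-0.14507952 17.30092954 -0.98438032]
```

The stop was felt at tcp y≈0.1500, so the start was at 0.0777, which matches vision (0.078). Now back 6 mm.

{"api": "arm_command", "payload": {"steps": [[[0, -0.2, 0], 0], [[0, -0.4, 0], 0], [[0, -0.6, 0], 0], [[0, -0.6, 0], 0], [[0, -0.6, 0], 0]]}}

```text
time_s: 8.68
tcp_pos: [0.4936, 0.1548, 0.0487]
eef_rot: [-3.116, -0.275, -0.007]
contact_force: [2.3, -4.1, -3.6]
opening: 0.017
```

{"api": "arm_command", "payload": {"steps": [[[0, -0.1, 0], 0], [[0, -0.17, 0], 0], [[0, -0.17, 0], 0], [[0, -0.17, 0], 0]]}}

```text
time_s: 9.18
tcp_pos: [0.4934, 0.1557, 0.0487]
eef_rot: [-3.117, -0.275, -0.007]
contact_force: [2.9, -4.7, -1.6]
opening: 0.0173
```

{"api": "arm_command", "payload": {"steps": [[[0, -0.08, 0], 0], [[0, -0.08, 0], 0], [[0, -0.08, 0], 0]]}}

```text
time_s: 9.55
tcp_pos: [0.4934, 0.1558, 0.0487]
eef_rot: [-3.118, -0.275, -0.007]
contact_force: [1.8, -4.9, -1.8]
opening: 0.0172
```

{"api": "arm_command", "payload": {"steps": [[[0, 0, 0], 0], [[0, 0, 0], 0], [[0, 0, 0], 0], [[0, 0, 0], 0]], "grip": 0.2}}

```text
time_s: 10.05
tcp_pos: [0.4934, 0.156, 0.0487]
eef_rot: [-3.118, -0.275, -0.007]
contact_force: [-0.8, 0.2, 0.5]
opening: 0.0509
```

```bash
python3 - <<'E'
from h import *
s,M=tool(); t=s['tcp_pos']; print('hinge est',t[:2]-.114*JY,'tool z',M[:,2])
ang=np.radians(78.2-90); rx=np.array([np.cos(ang),np.sin(ang)]); print(rx)
go([.555,-.2215,.145],rx); go([.555,-.2215,.145],[-rx[1],rx[0]])
E
```

```text
hinge est [0.51294825 0.0436685 ] tool z [ 0.00366135  0.01165929 -0.99992532]
[ 0.97886739 -0.20449605]
t 10.05 tcp [0.4934 0.156  0.0487] F [-0.8  0.2  0.5] open 0.0509
shift cm [ -0.49  38.14 -10.04]
turn 0.3819 j6 -0.1177931741215545
t 10.05 tcp [0.4934 0.156  0.0487] F [-0.8  0.2  0.5] open 0.0509
shift cm [ -0.49  38.14 -10.04]
turn -1.1889 j6 -0.1177931741215545
```

{"api": "arm_command", "payload": {"steps": [[[0, 0, -4], 0], [[0, 0, -9], 0], [[-0.1, 4.5, -11], 0.05], [[-0.1, 10, -11], 0.1], [[-0.2, 16, -11], 0.2], [[-0.3, 22, -11], 0.25], [[-0.4, 28, -11], 0.32], [[-0.5, 34, -11], 0.382], [[-0.5, 38.1, -11], 0.382], [[-0.5, 38.1, -11], 0.382], [[-0.5, 38.1, -11], 0.382]]}}

```text
time_s: 11.42
tcp_pos: [0.5546, -0.2205, 0.1542]
eef_rot: [-3.112, 0.322, -0.003]
contact_force: [0.0, 0.1, -0.2]
opening: 0.0514
```

```bash
python3 - <<'E'
from h import *
rx=np.array([.979,-.204])
go([.555,-.2215,.074],rx)
a=cap('top');b=cap('scene')
A=cv2.resize(a['img'][190:240,200:290],None,fx=6,fy=6,interpolation=cv2.INTER_CUBIC)[:,:540]
B=cv2.resize(b['img'][150:240,90:180],None,fx=6,fy=6,interpolation=cv2.INTER_CUBIC)[:300]
cv2.imwrite('pics/c4.png',np.vstack([A,B])[:,:,::-1])
E
```

```text
t 11.425 tcp [ 0.5546 -0.2205  0.1542] F [ 0.   0.1 -0.2] open 0.0514
shift cm [0.06 0.19 8.02]
turn -0.0005 j6 -0.38517614229997815
```

View pics/c4.png

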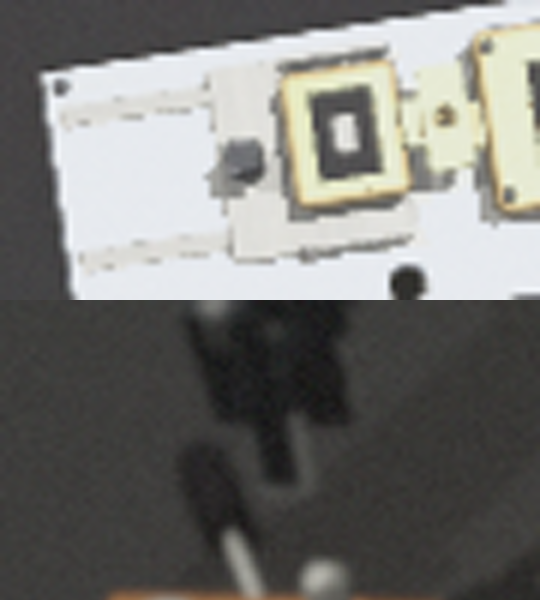

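The lid hole is now at top pixel (273.9,208.9), beside the body, and the saddle is in place. The gripper is above the pin head, so I'll descend and grip.

{"api": "arm_command", "payload": {"steps": [[[0.06, 0.15, 3], 0], [[0.06, 0.15, 6], 0], [[0.06, 0.15, 7], 0], [[0.06, 0.15, 8], 0], [[0.06, 0.15, 8], 0]]}}

```text
time_s: 12.15
tcp_pos: [0.5553, -0.2202, 0.0745]
eef_rot: [-3.113, 0.319, -0.003]
contact_force: [-0.5, -0.3, -0.3]
opening: 0.0508
```

{"api": "arm_command", "payload": {"steps": [[[0, 0, 0], 0], [[0, 0, 0], 0], [[0, 0, 0], 0], [[0, 0, 0], 0]], "grip": -1}}

```text
time_s: 12.65
tcp_pos: [0.558, -0.2214, 0.0766]
eef_rot: [-3.115, 0.32, -0.014]
contact_force: [5.7, -0.8, 0.9]
opening: 0.0149
```

```bash
python3 - <<'E'
from h import *
a=cap('top')
print('lid',dark(a,273.9,208.9,.078,2),ray(a,273.9,208.9,.078),'body was',ray(a,273.65,211,.05))
go([.513,.0437,.15],JX); s,M=tool();print(M[:,2])
E
```

```text
lid (array([273.81, 208.87]), array([0.51708033, 0.0396307 , 0.078     ])) [0.51697902 0.03931828 0.078     ] body was [0.51165364 0.0394094  0.05      ]
t 12.7 tcp [ 0.558  -0.2214  0.0766] F [ 5.7 -2.4  0.7] open 0.0148
shift cm [ -9.74 -25.12  -7.13]
turn -0.3765 j6 -0.3876978724811263
[ 0.00980672  0.00936165 -0.99990809]
```

{"api": "arm_command", "payload": {"steps": [[[0, 0, -2], 0], [[0, 0, -5], 0], [[0, 0, -8], 0], [[0, 0, -11.1], 0], [[-1.5, -4, -11.1], -0.08], [[-3, -8, -11.1], -0.16], [[-4.5, -12, -11.1], -0.24], [[-6, -16, -11.1], -0.3], [[-7.5, -20.5, -11.1], -0.376], [[-9.3, -25.2, -11.1], -0.376], [[-9.3, -25.2, -11.1], -0.376], [[-9.3, -25.2, -11.1], -0.376]]}}

```text
time_s: 14.2
tcp_pos: [0.5173, 0.0428, 0.1903]
eef_rot: [-3.122, -0.269, -0.018]
contact_force: [-0.3, -0.6, -0.7]
opening: 0.0148
```

```bash
python3 - <<'E'
from h import *
go([.5174,.0435,.148],JX); s,M=tool();print(M[:,2])
b=cap('scene');a=cap('top')
B=cv2.resize(b['img'][120:220,190:310],None,fx=6,fy=6,interpolation=cv2.INTER_CUBIC)
cv2.imwrite('pics/c5.png',B[:,:,::-1])
E
```

```text
t 14.2 tcp [0.5173 0.0428 0.1903] F [-0.3 -0.6 -0.7] open 0.0148
shift cm [-0.02 -0.04  4.23]
turn -0.0001 j6 -0.33146863384330644
[ 0.01058307  0.00865824 -0.99990651]
```

View pics/c5.png

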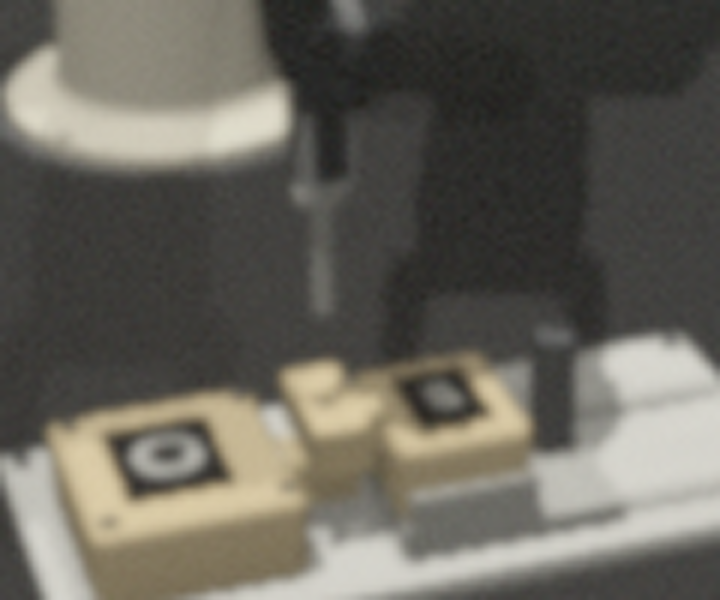

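The pin hangs upright with its tip at scene pixel (243.3,171.6). The lid hole is at about (243.2,186).

```bash
python3 - <<'E'
from h import *
b=cap('scene')
print('tip',ray(b,243.25,171.4,.1237),'hole',ray(b,243.2,186,.078),dark(b,243.2,186,.078,2))
s,M=tool(); p=s['tcp_pos']+M[:,2]*.0666; print('tip kin',p)
E
```

```text
tip [0.51763778 0.04213752 0.1237    ] hole [0.51813514 0.04040678 0.078     ] (array([243.87, 185.91]), array([0.51796045, 0.04228441, 0.078     ]))
tip kin [0.51800101 0.04263437 0.1233048 ]
```

The tip is over the hole to within about 1 mm. I'll descend in small steps.

{"api": "arm_command", "payload": {"steps": [[[0, 0, 2], 0], [[0, 0, 3.5], 0], [[0, 0, 4.1], 0], [[0, 0, 4.5], 0], [[0, 0, 4.7], 0], [[0, 0, 4.9], 0], [[0, 0, 4.9], 0]]}}

```text
time_s: 15.22
tcp_pos: [0.5179, 0.0425, 0.141]
eef_rot: [-3.122, -0.266, -0.017]
contact_force: [-1.0, -0.5, -0.6]
opening: 0.0149
```

{"api": "arm_command", "payload": {"steps": [[[0, 0, 0.3], 0], [[0, 0, 0.6], 0], [[0, 0, 0.9], 0], [[0, 0, 1.2], 0], [[0, 0, 1.2], 0]]}}

```text
time_s: 15.85
tcp_pos: [0.5178, 0.0427, 0.1286]
eef_rot: [-3.122, -0.266, -0.017]
contact_force: [-1.4, -0.3, -0.9]
opening: 0.0147
```

In the lid hole. Now I'll drag the lid along -x to the hinge line.

{"api": "arm_command", "payload": {"steps": [[[0, 0, 0.3], 0], [[-0.15, 0, 0.3], 0], [[-0.3, 0, 0.3], 0], [[-0.45, 0, 0.3], 0], [[-0.57, 0, 0.3], 0], [[-0.57, 0, 0.3], 0]]}}

```text
time_s: 16.6
tcp_pos: [0.5133, 0.0417, 0.1261]
eef_rot: [-3.122, -0.265, -0.021]
contact_force: [5.3, -0.0, -2.9]
opening: 0.0147
```

```bash
python3 - <<'E'
from h import *
s,M=tool(); p=s['tcp_pos']+M[:,2]*.0666; d=p[:2]-[.513,.0437]; print('tip',p,'jig',d@JX*1e3,d@JY*1e3,M[:,2],s['contact_force'])
E
```

```text
tip [0.51413653 0.04232502 0.05954328] jig 0.8845634821722663 -1.5491416573056849 [ 0.01274407  0.00916067 -0.99987683] [ 5.31608445 -0.02135628 -2.85688378]
```

{"api": "arm_command", "payload": {"steps": [[[-0.07, 0, 0], 0], [[-0.13, 0, 0], 0], [[-0.13, 0, 0.3], 0], [[-0.13, 0, 0.6], 0], [[-0.13, 0, 0.9], 0], [[-0.13, 0, 1.1], 0], [[-0.13, 0, 1.1], 0]]}}

```text
time_s: 17.48
tcp_pos: [0.5126, 0.0415, 0.1152]
eef_rot: [-3.123, -0.265, -0.023]
contact_force: [5.6, 0.6, 2.2]
opening: 0.0148
```

{"api": "arm_command", "payload": {"steps": [[[0, 0, 0.1], 0], [[0, 0, 0.2], 0], [[0, 0, 0.3], 0], [[0, 0, 0.3], 0]]}}

```text
time_s: 17.98
tcp_pos: [0.5122, 0.0415, 0.1119]
eef_rot: [-3.122, -0.266, -0.021]
contact_force: [3.5, -0.0, 1.5]
opening: 0.0149
```

{"api": "arm_command", "payload": {"steps": [[[0, 0, 0.15], 0], [[0, 0, 0.3], 0], [[0, 0, 0.45], 0], [[0, 0, 0.6], 0], [[0, 0, 0.6], 0]]}}

```text
time_s: 18.6
tcp_pos: [0.5122, 0.0415, 0.1056]
eef_rot: [-3.123, -0.265, -0.021]
contact_force: [4.1, -0.4, 2.2]
opening: 0.0149
```

{"api": "arm_command", "payload": {"steps": [[[0, 0, 0.15], 0], [[0, 0, 0.3], 0], [[0, 0, 0.45], 0], [[0, 0, 0.6], 0], [[0, 0, 0.6], 0]]}}

```text
time_s: 19.23
tcp_pos: [0.5124, 0.0415, 0.0997]
eef_rot: [-3.123, -0.265, -0.021]
contact_force: [3.6, 0.7, 4.8]
opening: 0.015
```

{"api": "arm_command", "payload": {"steps": [[[0, 0, 0.15], 0], [[0, 0, 0.3], 0], [[0, 0, 0.45], 0], [[0, 0, 0.6], 0], [[0, 0, 0.75], 0], [[0, 0, 0.75], 0]]}}

```text
time_s: 19.98
tcp_pos: [0.5126, 0.0415, 0.0923]
eef_rot: [-3.123, -0.266, -0.021]
contact_force: [3.0, 0.2, 5.6]
opening: 0.0146
```

{"api": "arm_command", "payload": {"steps": [[[0, 0, 0.1], 0], [[0, 0, 0.2], 0], [[0, 0, 0.3], 0], [[0, 0, 0.3], 0]]}}

```text
time_s: 20.48
tcp_pos: [0.5126, 0.0416, 0.0894]
eef_rot: [-3.123, -0.266, -0.021]
contact_force: [2.4, 0.2, 5.9]
opening: 0.0152
```

{"api": "arm_command", "payload": {"steps": [[[0, 0, 0.1], 0], [[0, 0, 0.2], 0], [[0, 0, 0.2], 0]]}}

```text
time_s: 20.85
tcp_pos: [0.5127, 0.0415, 0.0879]
eef_rot: [-3.123, -0.266, -0.021]
contact_force: [0.9, -0.0, 6.3]
opening: 0.0145
```

{"api": "arm_command", "payload": {"steps": [[[0, 0, 0.1], 0], [[0, 0, 0.2], 0], [[0, 0, 0.2], 0]]}}

```text
time_s: 21.22
tcp_pos: [0.5129, 0.0415, 0.0877]
eef_rot: [-3.123, -0.266, -0.02]
contact_force: [-3.4, 0.9, 17.8]
opening: 0.0145
```

The pin hit a hard stop at tcp z 0.0877 with 18 N. Release and look.

{"api": "arm_command", "payload": {"steps": [[[0, 0, 0], 0], [[0, 0, 0], 0], [[0, 0, 0], 0], [[0, 0, 0], 0], [[0, 0, 0], 0]], "grip": 0.2}}

```text
time_s: 21.85
tcp_pos: [0.5126, 0.0415, 0.0875]
eef_rot: [-3.123, -0.266, -0.019]
contact_force: [-0.2, 0.1, 0.2]
opening: 0.0514
```

{"api": "arm_command", "payload": {"steps": [[[0, 0, -2], 0], [[0, 0, -5], 0], [[0, 0, -9], 0], [[0, 4, -13], 0], [[0, 9, -13], 0], [[0, 14, -13], 0], [[0, 14, -13], 0]]}}

```text
time_s: 22.72
tcp_pos: [0.5351, -0.1005, 0.2166]
eef_rot: [-3.124, -0.26, -0.019]
contact_force: [-0.2, 0.4, 1.3]
opening: 0.0514
```

```bash
python3 - <<'E'
from h import *
go([.513,.0437,.2])
b=cap('scene');a=cap('top')
B=cv2.resize(b['img'][140:220,190:310],None,fx=5,fy=5,interpolation=cv2.INTER_CUBIC)
A=cv2.resize(a['img'][190:230,205:325],None,fx=5,fy=5,interpolation=cv2.INTER_CUBIC)
cv2.imwrite('pics/c6.png',np.vstack([A,B])[:,:,::-1])
h=[.5128,.0428]
for z in(.078,.082,.114): print(z,proj(b,np.array([*h,z])).round(1),proj(a,np.array([*h,z])).round(1))
P=cloud(a);print('top depth z',P[205:213,270:279,2].round(3).max())
E
```

```text
t 22.725 tcp [ 0.5351 -0.1005  0.2166] F [-0.2  0.4  1.3] open 0.0514
shift cm [  0.18 -14.58   1.74]
0.078 [243.8 184.9] [272.8 210.1]
0.082 [243.8 183.7] [272.9 210.1]
0.114 [243.4 173.6] [273.1 209.5]
top depth z 0.121
```

View pics/c6.png

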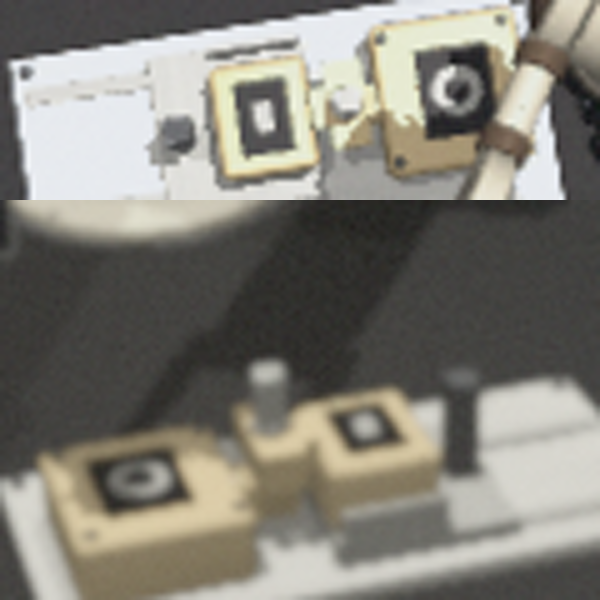

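The head top is at scene pixel (243.2,173.6), exactly where home (z 0.114) projects. I'll confirm with a gentle push on top using shut fingers.

{"api": "arm_command", "payload": {"steps": [[[0, 0, 0], 0], [[0, -5, 0], 0], [[0, -10, 0], 0], [[0, -14.3, 0], 0], [[0, -14.3, 3], 0], [[0, -14.3, 6], 0], [[0, -14.3, 8.5], 0], [[0, -14.3, 9.5], 0], [[0, -14.3, 9.5], 0]], "grip": -1}}

```text
time_s: 23.95
tcp_pos: [0.5112, 0.0449, 0.1221]
eef_rot: [-3.122, -0.266, -0.017]
contact_force: [0.6, -0.3, 0.7]
opening: -0.0001
```

{"api": "arm_command", "payload": {"steps": [[[0, 0, 0.2], 0], [[0, 0, 0.4], 0], [[0, 0, 0.6], 0], [[0, 0, 0.75], 0], [[0, 0, 0.85], 0]]}}

```text
time_s: 24.58
tcp_pos: [0.5115, 0.0448, 0.114]
eef_rot: [-3.122, -0.266, -0.017]
contact_force: [-2.3, -0.7, 6.3]
opening: -0.0001
```

{"api": "arm_command", "payload": {"steps": [[[0, 0, 0.1], 0], [[0, 0, 0.15], 0], [[0, 0, 0.15], 0]]}}

```text
time_s: 24.95
tcp_pos: [0.5119, 0.0447, 0.114]
eef_rot: [-3.123, -0.266, -0.018]
contact_force: [-3.6, -0.3, 9.4]
opening: 0.0002
```

{"api": "arm_command", "payload": {"steps": [[[0, 0, -2], 0], [[0, 0, -6], 0], [[0, 0, -10], 0], [[0, 5, -10], 0], [[0, 10, -10], 0], [[0, 10, -10], 0], [[0, 10, -10], 0]]}}

```text
time_s: 25.82
tcp_pos: [0.5275, -0.0544, 0.213]
eef_rot: [-3.122, -0.266, -0.017]
contact_force: [0.6, 0.2, 0.9]
opening: -0.0002
```

```bash
python3 - <<'E'
from h import *
b=cap('scene'); g=b['img'][170:186,236:252].astype(int).sum(2); print(dark(b,243.2,173.6,.114,3,-1)); s,_=tool(); print(s['contact_force'],s['qd'].max())
r.hand_in()
E
```

```text
(array([243.19, 174.37]), array([0.51672876, 0.04174947, 0.114     ]))
[0.33285854 0.87434237 0.60154443] 0.012953677858854143
the job is handed in; nothing more can be done
```

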